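# Sweep the loose press pads into the stall

### The arm

A 6-joint arm with a two-finger parallel gripper is mounted at the origin on a cart in front of the work surface, level with it; the furniture and walls round the work are solid. World frame = base frame: x ahead of the robot, y to its left, z up, the work surface at z = 0. Lengths are in mm, angles in rad, forces in N, time in s.
With the tool pointing down it reaches from about 275 to 825 mm from the base axis. Payload 5.2 kg.
Tool frame: the origin (TCP) lies at the very end of the fingers, on their centre line; the grasp point (between the pads) lies 19 mm behind it; z points along the fingers, y is the line along which they close (so a half turn about z gives the same grasp; the last joint's range is limited). The gripper opens to 93 mm and grips with 3 to 60 N. Pads are 15 mm wide; open, the fingers measure 128 mm over their backs; the gripper's body (75 mm by 188 mm) begins 65 mm behind the grasp point.
Start: joints at [-1.549, 0.259, 1.535, -0, 1.348, -0.203], TCP at [122.622, -536.161, 218.653] pointing down, gripper open.
Joint ranges: [-3.14, 3.14], [-0.91, 2.08], [0.19, 2.58], [-1.22, 4.36], [0.22, 2.71], [-3.12, 3.12]. Speed limits (rad/s): [2.57, 2.57, 3.14, 3.14, 3.14, 3.14].

### API

Orientations are given as [roll, pitch, yaw] about the fixed x, y, z axes, in that order (R = Rz(yaw) Ry(pitch) Rx(roll)).
In Python, from bench import robot gives the robot as it stands. The module is installed in compiled form; this text tells all that it offers. Calls block until the motion is done:
- robot.move_ptp(position, orientation): joint-space move of the TCP to a pose.
- robot.move_linear(position, ori=None, speed=150, f_stop=None): straight line of the TCP; ori=None keeps the orientation; speed is the mean speed in mm/s. With f_stop (N) it stops when the force on the tool has changed by that much, and returns True; else False.
- robot.move_j(angles): joint-space move.
- robot.move_gripper(opening): opening from 0.0 (shut) to 1.0 (fully open); the grip force is fixed at half the most; returns when the fingers have stopped.
- robot.sleep(seconds).
- robot.inverse_kinematics(position, orientation): joint angles nearest the present ones, or None.
- robot.get_image(name): name is "side" or "top" or "wrist"; returns a dict with "img" (420x560x3 uint8, blue, green, red), "fovy" (degrees; the focal length in pixels is half the picture's height over the tangent of half this angle, whatever the lens; pixels are square), "cx", "cy" (the principal point, pixels), "eye" and "orientation" of the camera in the world. Camera axes: x right, y down, z forward; pixel columns grow to the right and rows downward; lengths in mm; the calibration is good to about 2 mm. A picture is of the moment at which its call begins. There is no depth.
A pose or a line that the arm cannot do raises robot.MotionError and nothing moves.
- robot.hand_in(): hands the job in; it is judged then, once.
Readings, each from a call of its own:
- robot.current_t(): time.
- robot.current_qpos(): joint angles.
- robot.current_joint_vel(): joint speeds.
- robot.current_joint_efforts(): joint torques, N m.
- robot.current_tcp_pos(): TCP position.
- robot.current_eef_rot(): TCP orientation.
- robot.current_contact_force(): force on the tool from outside, world axes, zero at the start.
- robot.current_ft_torque(): the same for the moment, N m.
- robot.current_gripper_width(): opening from 0.0 (shut) to 1.0 (fully open).
- robot.current_finger_force(): force on a finger pad.
Only numpy, scipy, OpenCV 4.12 (cv2) and the standard library are available. Lean on these libraries where they do the work, as an engineer would, in place of code of your own. Each camera call takes 0.05 s, during which the arm holds its last target. There are 200 camera calls.

### The job

Three white press pads lie loose on the black mat at the front of the bench. With the closed fingers sweep all three along the surface into the low three-sided steel stall on the left, until each lies flat and wholly inside it, past the ends of its side walls. Sweep gently: do not lift, tip or flick the pads, and leave the loupe, tweezers, screwdriver and bottle where they are; finish with the hand clear.

Things in the scene. Friction and masses are not known exactly. Their poses are not given: they have to be found in the camera images.
- stall: low three-sided steel fence fixed to the bench, no floor. Inside 130 mm wide (own x), 140 mm deep (own y); walls 3 mm thick, 25 mm high. Origin on the bench top at the centre of the inside; the open side looks along its own -y (at yaw 0 to the robot's right): side walls end at y = -70 mm, back wall's inner face at y = +70 mm. Yaw within 0.15 rad of 0
- pad_1: one of the three loose press pads on the bench: a plain white plastic disc, 43 mm across and 12 mm high, lying flat on the bench, about 20 g; origin at the centre of its underside. It slides easily. The three are interchangeable (other such pads sit up on the presses and are not meant)
- pad_2: one of the three loose press pads on the bench: a plain white plastic disc, 45 mm across and 12 mm high, lying flat on the bench, about 20 g; origin at the centre of its underside. It slides easily. The three are interchangeable (other such pads sit up on the presses and are not meant)
- pad_3: one of the three loose press pads on the bench: a plain white plastic disc, 41 mm across and 12 mm high, lying flat on the bench, about 20 g; origin at the centre of its underside. It slides easily. The three are interchangeable (other such pads sit up on the presses and are not meant)
- eye_loupe: bystander: black eye loupe, 37 mm across, 32 mm high, standing loose on the bench near the pads; origin at the centre of its underside
- tweezers_1: bystander: steel tweezers, 121 mm long (own y), 10 mm wide, 8 mm high, lying loose near the front edge of the bench; origin at the centre of its underside
- driver_red: bystander: small red and black screwdriver, 132 mm long (own y), 13 mm thick, lying loose behind the pads, right of the fixed hand press (184 mm high; keep the hand clear of its head, which reaches forward to about x = 0.53 m between y = 0.2 and 0.35 m); origin at the centre of its underside
- glass_bottle: bystander: small glass bottle with black cap, 38 mm across, 84 mm high, standing loose behind the stall; origin at the centre of its underside

How it is judged (in metres and radians):
At the end, for the whole second after the job is handed in: All three pads lie flat on the bench inside the stall at rest, each pad's centre between the side walls and at least 19 mm past the line joining the ends of the side walls (its rim inside that line within about 3 mm); loupe, tweezers, screwdriver and bottle within 15 mm of where they stood (x of pad_1 in the frame of stall between -0.065 and 0.065 m and y of pad_1 in the frame of stall between -0.051 and 0.07 m and height (world z) of each of pad_1, pad_2, pad_3 below 0.004 m and angle between each of pad_1, pad_2, pad_3's own z axis and vertical below 0.1 rad and linear speed of each of pad_1, pad_2, pad_3 below 0.01 m/s and x of pad_2 in the frame of stall between -0.065 and 0.065 m and y of pad_2 in the frame of stall between -0.051 and 0.07 m and x of pad_3 in the frame of stall between -0.065 and 0.065 m and y of pad_3 in the frame of stall between -0.051 and 0.07 m and distance of each of eye_loupe, tweezers_1, driver_red, glass_bottle from where it was at the start of the episode below 0.015 m); the robot touches nothing.
It fails at once if a pad is lifted off the bench (its underside more than 8 mm up) or tipped more than 0.5 rad (height (world z) of any of pad_1, pad_2, pad_3 above 0.008 m or angle between any of pad_1, pad_2, pad_3's own z axis and vertical above 0.5 rad).
It fails at once if a pad is flicked or knocked away: it moves faster than 0.5 m/s (linear speed of any of pad_1, pad_2, pad_3 above 0.5 m/s).
It fails at once if the loupe, tweezers, screwdriver or bottle is shifted by more than 15 mm (distance of any of eye_loupe, tweezers_1, driver_red, glass_bottle from where it was at the start of the episode above 0.015 m).
It also fails if it takes over 61 s, if anything falls off the work surface, if the arm or the gripper's body presses on something with over 40 N, if the wrist force passes 120 N, or if a joint passes its speed limit or range.

## Working session

There is one attempt and no reset: what is moved stays moved. The work goes in short steps, each a Python script; the robot and the scene stay as the last script left them, time stands still between calls to the robot, and variables do not carry over. Pictures are saved under pics/ and viewed, at most 10 in all, crops included, and the job is handed in when it is done.

```bash
mkdir -p pics; cat > h.py <<'E'
import numpy as np, cv2
from scipy.spatial.transform import Rotation as R
from bench import robot
def cam(n):
    d=robot.get_image(n); return d
def rot(d):
    o=np.array(d["orientation"],float)
    return R.from_euler('xyz',o).as_matrix() if o.size==3 else (o if o.shape==(3,3) else None)
def ray(d,u,v,z=0.):
    f=d["img"].shape[0]/2/np.tan(np.radians(d["fovy"])/2)
    r=rot(d)@np.array([(u-d["cx"])/f,(v-d["cy"])/f,1]); e=np.array(d["eye"],float)
    return e+r*(z-e[2])/r[2]
def proj(d,p):
    f=d["img"].shape[0]/2/np.tan(np.radians(d["fovy"])/2)
    c=rot(d).T@(np.array(p,float)-np.array(d["eye"]));return c[:2]/c[2]*f+[d["cx"],d["cy"]]
E
python3 - <<'E'
from h import *
for n in("top","side"):
    d=cam(n); cv2.imwrite(f"pics/{n}0.png",d["img"]); print(n,{k:v for k,v in d.items() if k!="img"})
print(robot.current_t(),robot.current_eef_rot())
E
```

```text
top {'fovy': 45.98528639984738, 'cx': 278.4095162619286, 'cy': 201.46478511287864, 'eye': array([373.19776965, 266.09819271, 897.48579607]), 'orientation': array([-3.03530403,  0.00433147, -1.55651258])}
side {'fovy': 46.60547660652448, 'cx': 276.29653994148043, 'cy': 210.44352927915872, 'eye': array([ -81.08109059, 1066.13689002,  476.95957161]), 'orientation': array([-1.9996525 , -0.01137451, -2.49851032])}
0.1 [-3.13995246e+00 -3.49275616e-04  2.24766856e-01]
```

View pics/top0.png

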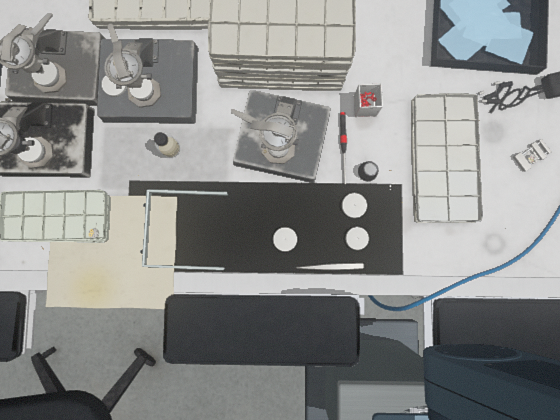

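View pics/side0.png

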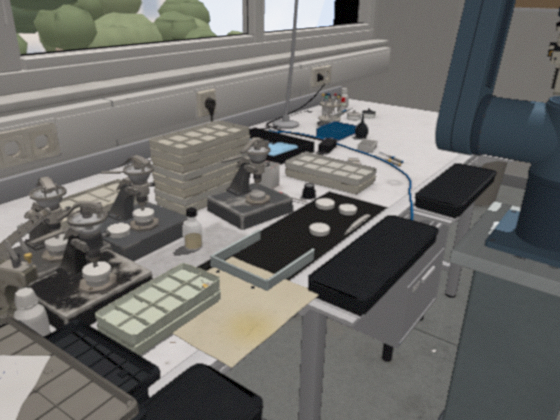

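The top view shows three white pads at about (354,205), (357,238) and (285,239). The stall runs from (147,192) to (227,193) and (147,266) to (224,269), opening right. The tweezers are at (300–363,267), the loupe at (368,170) and the driver at (343,113–183). The side view shows the same layout, with the stall at (215–310,235–285).

```bash
cat >> h.py <<'E'
def discs(d,roi,thr=150,amin=40,amax=1500):
    x0,y0,x1,y1=roi; g=d["img"][y0:y1,x0:x1]
    m=((g.min(2)>thr)*255).astype(np.uint8)
    out=[]
    for c in cv2.findContours(m,cv2.RETR_EXTERNAL,cv2.CHAIN_APPROX_NONE)[0]:
        a=cv2.contourArea(c)
        if amin<a<amax:
            M=cv2.moments(c); e=cv2.minAreaRect(c)
            out.append((M['m10']/M['m00']+x0,M['m01']/M['m00']+y0,a,e[1]))
    return out
def tri(d1,p1,d2,p2):
    e1,e2=np.array(d1["eye"]),np.array(d2["eye"])
    r1=ray(d1,*p1)-e1; r2=ray(d2,*p2)-e2
    s=np.linalg.lstsq(np.c_[r1,-r2],e2-e1,rcond=None)[0]
    a,b=e1+r1*s[0],e2+r2*s[1]; return (a+b)/2,np.linalg.norm(a-b)
E
python3 - <<'E'
from h import *
np.set_printoptions(precision=1,suppress=True)
t=cam("top"); s=cam("side")
T=discs(t,(228,186,402,274)); S=discs(s,(290,195,385,240))
for q in T: print("top",np.round(q[:3],1),q[3],ray(t,*q[:2],12))
for q in S: print("side",np.round(q[:3],1),q[3],ray(s,*q[:2],12))
for q in T:
    for r in S:
        p,e=tri(t,q[:2],s,r[:2])
        if e<8: print("tri",p,e)
for n,p,z in [("A",(147,192),25),("B",(227,193),25),("C",(147,266),25),("D",(224,269),25),("loupe",(368,170),32),("tw",(300,267),8),("tw",(363,266),8),("drv",(343,113),10),("drv",(344,183),5),("bottle",(160,137),84)]: print(n,ray(t,*p,z))
c=cv2.resize(t["img"][180:280,135:245],None,fx=7,fy=6,interpolation=cv2.INTER_CUBIC)
cv2.imwrite("pics/stall_t.png",c)
c=cv2.resize(s["img"][185:295,205:395],None,fx=4,fy=4,interpolation=cv2.INTER_CUBIC)
cv2.imwrite("pics/stall_s.png",c)
E
```

```text
top [338.2 266.2 185.5] (5.0, 63.0) [353.7 163.6  12. ]
top [284.8 238.9 400.5] (22.0, 22.0) [400.6 258.9  12. ]
top [357.  237.9 368.5] (21.920310974121094, 21.21320343017578) [404.2 130.2  12. ]
top [354.3 204.8 435.5] (24.0, 23.0) [463.4 134.9  12. ]
side [319.2 227.3 114. ] (8.0, 18.0) [400.7 261.5  12. ]
side [366.6 226.4 190.5] (5.199999809265137, 47.20000457763672) [322.5 194.9  12. ]
side [347.5 207.5  69. ] (15.0, 6.0) [404.  132.8  12. ]
side [324.8 201.9  82.5] (6.0, 17.0) [462.8 138.2  12. ]
side [371.9 198.5 188. ] (10.0, 38.0) [383.6  48.5  12. ]
side [297.7 201.6 107.5] (15.14542293548584, 17.939239501953125) [514.8 176.6  12. ]
tri [401.2 259.2  10.9] 1.4260636490751437
tri [396.1 257.9  71.3] 6.016933437398743
tri [404.7 130.3  10.9] 1.1023970250024866
tri [464.  134.9  10.5] 1.1397251119826892
A [479.9 505.2  25. ]
B [480.1 362.8  25. ]
C [349.4 499.6  25. ]
D [346.2 364.6  25. ]
loupe [523.6 113.5  32. ]
tw [351.1 231.2   8. ]
tw [354.5 119.    8. ]
drv [632.9 155.   10. ]
drv [503.8 152.5   5. ]
bottle [566.  471.1  84. ]
```

View pics/stall_t.png

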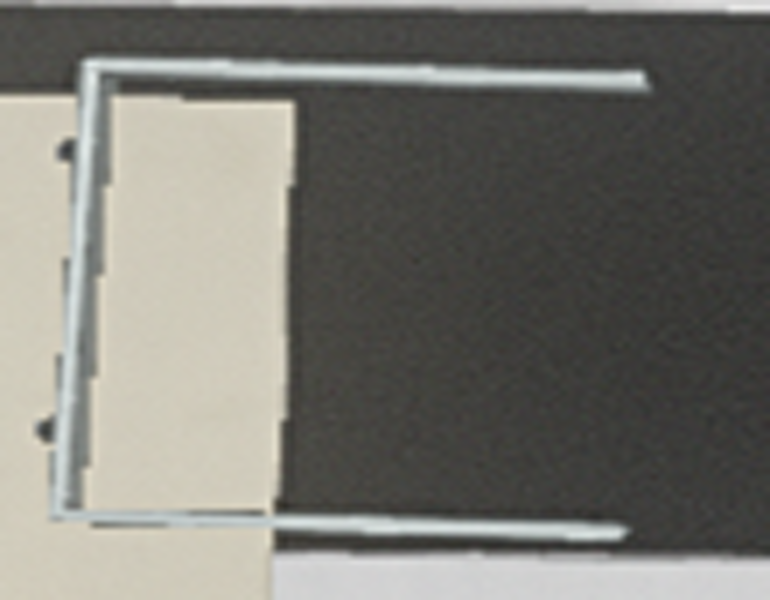

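View pics/stall_s.png

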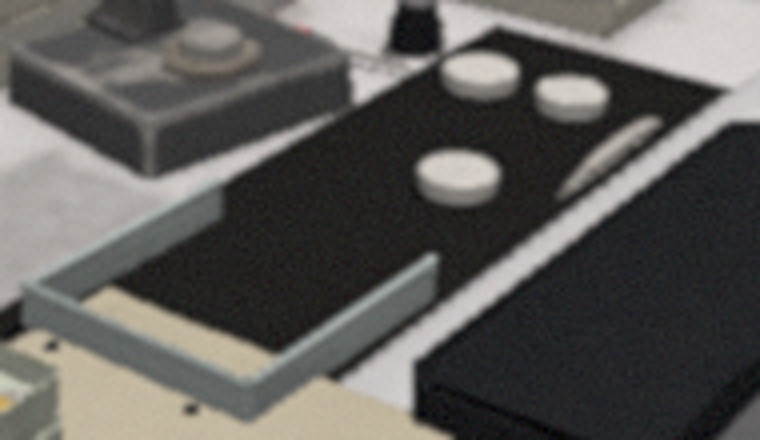

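Side crop: the stall's wall-top corners are at full-picture pixels A(211,257.5), B(260.5,231), C(266,281) and D(314,249). The top crop gives the same corners as A(147.4,190), B(227.1,192.5), C(142.9,266.3) and D(224.3,268.3). Triangulated pad tops come out at 10.5–11 mm, against the expected 12 mm.

```bash
python3 - <<'E'
from h import *
np.set_printoptions(precision=2,suppress=True)
t=cam("top"); s=cam("side")
P=[]
for a,b in [((147.4,190),(211.2,257.5)),((227.1,192.5),(260.5,231.2)),((142.9,266.3),(266.2,280.7)),((224.3,268.3),(314.2,249.2))]:
    p,e=tri(t,a,s,b); q=ray(t,*a,25);P.append(q); print(p,e,q,ray(s,*b,25))
A,B,C,D=P
print("lens",*[np.linalg.norm(x) for x in(A-B,C-D,A-C,B-D)],"c",sum(P)/4,"yaws",*[np.arctan2(-v[0],v[1]) for v in (A-B,C-D)],np.arctan2(*(A-C)[1::-1]))
for p,y in [((400,225,4),np.pi/2),((400,225,4),-np.pi/2),((375,460,4),np.pi/2),((375,460,4),-np.pi/2),((464,80,4),0),((452,450,4),0),((410,400,4),np.pi/2),((410,400,4),-np.pi/2)]:
    print(p,y,robot.inverse_kinematics(p,(np.pi,0,y)))
E
```

```text
[483.87 505.8   19.68] 0.7824082991014151 [483.51 504.6   25.  ] [476.87 512.22  25.  ]
[481.17 362.93  18.06] 1.587229975579563 [480.98 362.61  25.  ] [471.87 373.34  25.  ]
[350.03 508.3   22.73] 3.10900090988499 [348.81 506.78  25.  ] [349.35 511.69  25.  ]
[347.38 364.52  21.98] 0.16648727758740572 [347.39 364.14  25.  ] [344.6  369.22  25.  ]
lens 142.00666003489283 142.64721603565124 134.71989392010096 133.59592208175596 c [415.18 434.53  25.  ] yaws -0.01782800323578735 -0.009930408772080781 -0.016159435116257677
(400, 225, 4) 1.5707963267948966 [ 0.27  0.37  2.01 -0.    0.77  0.27]
(400, 225, 4) -1.5707963267948966 [ 0.27  0.37  2.01 -0.    0.77 -2.87]
(375, 460, 4) 1.5707963267948966 [ 0.7   0.55  1.67 -0.    0.92  0.7 ]
(375, 460, 4) -1.5707963267948966 [ 0.7   0.55  1.67  0.    0.92 -2.44]
(464, 80, 4) 0 [-0.07  0.39  1.98 -0.    0.78  1.5 ]
(452, 450, 4) 0 [ 0.61  0.61  1.55 -0.    0.98  2.18]
(410, 400, 4) 1.5707963267948966 [ 0.58  0.52  1.72 -0.    0.89  0.58]
(410, 400, 4) -1.5707963267948966 [ 0.58  0.52  1.72  0.    0.89 -2.56]
```

```bash
cat >> h.py <<'E'
Z=4
def sidepads():
    d=cam("side")
    return d,[ray(d,q[0],q[1]-1,12)[:2].round(1) for q in discs(d,(205,190,400,295),150,50,250)]
def line(pad,tgt):
    v=np.subtract(tgt,pad).astype(float); v/=np.linalg.norm(v); return v,-np.arctan2(v[0],v[1])
def approach(pad,tgt,base,off):   # off: tcp behind pad centre
    v,a=line(pad,tgt); s=np.array(pad)-v*off; o=(np.pi,0,base+a)
    robot.move_ptp((*s,110),o); robot.move_linear((*s,30),speed=150); robot.move_linear((*s,Z),speed=60); return v,o
E
python3 - <<'E'
from h import *
robot.move_gripper(0.0)
v,o=approach((401,259.5),(381,465),np.pi/2,45)
print(robot.current_tcp_pos(),robot.current_contact_force(),robot.current_t())
s=np.array((401,259.5))-v*45
robot.move_linear((*(s+v*65),Z),speed=60)
d,p=sidepads(); print(robot.current_tcp_pos(),p,robot.current_t(),robot.current_contact_force())
cv2.imwrite("pics/p1a.png",d["img"][120:350,150:450])
E
```

```text
[405.0975926  214.66297315   3.68617648] [-0.20129461 -0.09125496 -0.26440879] 5.8667
[399.08121375 279.10740101   3.99116065] [array([412.7, 478. ]), array([524. , 172.3])] 7.15 [0.59808494 0.06939375 0.15227791]
```

View pics/p1a.png

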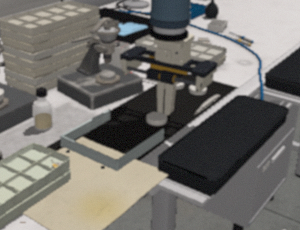

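The pad sits centred on the finger face at crop (157,119), and its centre has moved to about y≈310. I'll continue the push.

```bash
python3 - <<'E'
from h import *
np.set_printoptions(precision=1,suppress=True)
d=cam("side"); print("pad~",ray(d,307,238,12))
v,a=line((401,259.5),(381,465))
e=np.array((381,465))-v*31
robot.move_linear((*e,Z),speed=80)
b=e-v*25; robot.move_linear((*b,Z),speed=100); robot.move_linear((*b,60),speed=200)
# next: over P3 start, yaw 0
v,o=approach((463,135.5),(451,465),0,58)
t=cam("top")
for q in discs(t,(150,186,402,274),185,200,600): print(np.round(q[:3],1),ray(t,*q[:2],12))
print(robot.current_tcp_pos(),robot.current_contact_force(),robot.current_t())
cv2.imwrite("pics/t1.png",t["img"][90:320,130:470])
E
```

```text
pad~ [394.  318.7  12. ]
[357.1 237.9 348. ] [404.2 130.   12. ]
[465.2  77.5   4. ] [-1.   0.4  0.2] 12.7417
```

View pics/t1.png

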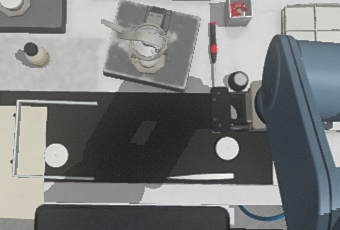

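Top view: P1 lies in the stall at about full-picture (187,245), shallower than aimed. P2 is untouched at (357,238), and the hand is above and behind P3. I'll measure P1 before going on.

```bash
python3 - <<'E'
from h import *
np.set_printoptions(precision=1,suppress=True)
t=cam("top"); s=cam("side")
for thr in (170,185,200,220):
  for q in discs(t,(168,200,245,264),thr,150,900): print(thr,"top",np.round(q[:3],1),ray(t,*q[:2],12))
  for q in discs(s,(230,235,312,285),thr,60,400): print(thr,"side",np.round(q[:3],1),q[3],ray(s,*q[:2],12))
print(robot.current_tcp_pos())
E
```

```text
170 top [178.3 237.3 817.5] [400.7 449.2  12. ]
170 side [274.4 262.6 162.5] (10.0, 21.0) [387.5 438.   12. ]
170 side [236.2 237.9  77. ] (9.0, 19.0) [508.  407.6  12. ]
185 top [178.7 238.7 749.5] [398.2 448.4  12. ]
185 side [274.4 262.5 144.5] (9.0, 20.0) [387.7 437.7  12. ]
200 top [185.5 244.9 386.5] [387.4 435.9  12. ]
200 side [277.3 262.4  63.5] (7.0, 14.0) [383.6 434.2  12. ]
[465.4  77.5   4.2]
```

```bash
python3 - <<'E'
from h import *
np.set_printoptions(precision=1,suppress=True)
v,a=line((463,135.5),(451,465))
print(robot.current_gripper_width())
e=np.array((451,465))-v*40
m=e-v*120
robot.move_linear((*m,Z),speed=75)
print(robot.current_tcp_pos(),robot.current_t(),robot.current_contact_force())
d=cam("side");cv2.imwrite("pics/p3.png",cv2.resize(d["img"][150:300,190:360],None,fx=4,fy=4,interpolation=cv2.INTER_CUBIC))
E
```

```text
0.007898132121885322
[456.8 305.    4. ] 16.025 [-0.1 -0.   0.8]
```

View pics/p3.png

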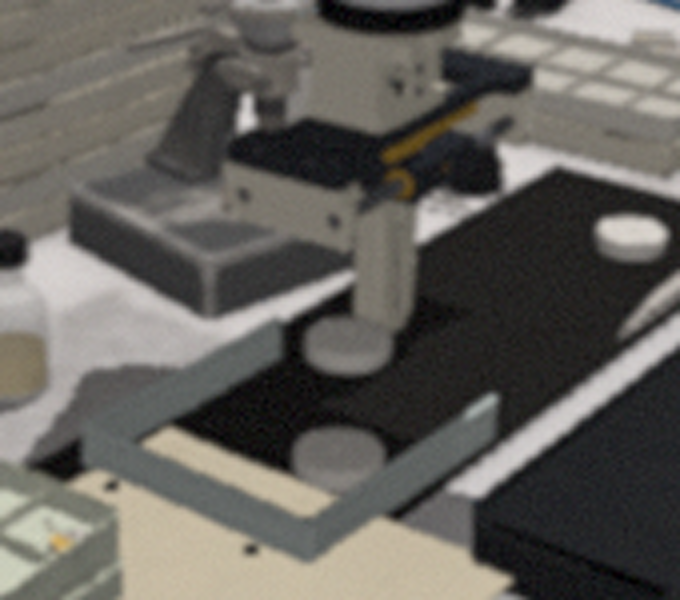

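P3's top is centred at crop (348,342), full (277,235.5), directly ahead of the finger. P1 is at full (274.5,263), and P2 is untouched.

```bash
python3 - <<'E'
from h import *
np.set_printoptions(precision=1,suppress=True)
d=cam("side"); print("P3",ray(d,277,235.5,12),"P1",ray(d,274.5,263,12))
print("tcp px",proj(d,robot.current_tcp_pos()), "expect pad px",proj(d,(455,343,12)),proj(d,(455,333,12)))
E
```

```text
P3 [448.9 347.7  12. ] P1 [386.5 438.9  12. ]
tcp px [285.9 230.5] expect pad px [276.  233.8] [278.9 232.1]
```

```bash
python3 - <<'E'
from h import *
np.set_printoptions(precision=1,suppress=True)
robot.move_linear((456.8,295,Z),speed=60)
robot.move_linear((451,295,Z),ori=(np.pi,0,0),speed=60)
robot.move_linear((451,414,Z),speed=70)
d=cam("side"); c1=d["img"][150:300,190:340]
for q in discs(d,(210,205,300,285),90,60,400): print(np.round(q[:3],1),ray(d,*q[:2],12))
robot.move_linear((451,400,Z),speed=60); robot.move_linear((451,400,70),speed=150)
d=cam("side"); c2=d["img"][150:300,190:340]
cv2.imwrite("pics/p3b.png",cv2.resize(np.hstack([c1,c2]),None,fx=2.6,fy=2.6,interpolation=cv2.INTER_CUBIC))
print(robot.current_t())
E
```

```text
19.6167
```

View pics/p3b.png

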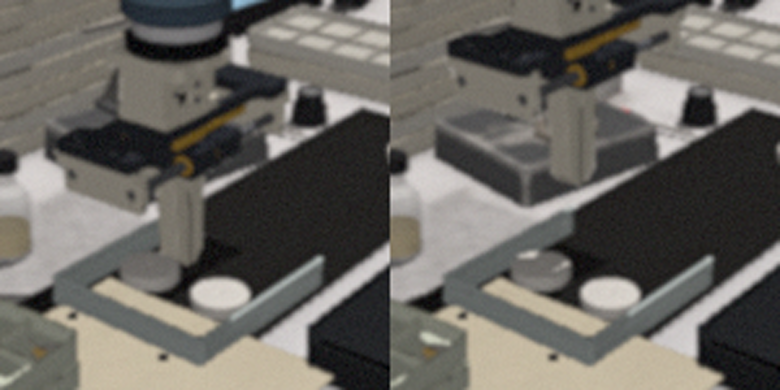

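P3 is in the stall at full (248,251) and stayed put on retreat. P1 is at (275,261.5). Now P2, with a side check before the slow retreat.

```bash
python3 - <<'E'
from h import *
np.set_printoptions(precision=1,suppress=True)
robot.move_linear((430,360,110),speed=200)
P,T=(404.3,131),(414,402)
v,o=approach(P,T,np.pi/2,45)
e=np.array(T)-v*36
robot.move_linear((*e,Z),speed=80)
d=cam("side"); c1=d["img"][150:300,190:340]
print(robot.current_tcp_pos(),robot.current_t(),robot.current_contact_force())
b=e-v*4; robot.move_linear((*b,Z),speed=20)
d=cam("side"); c2=d["img"][150:300,190:340]
cv2.imwrite("pics/p2.png",cv2.resize(np.hstack([c1,c2]),None,fx=2.6,fy=2.6,interpolation=cv2.INTER_CUBIC))
print(robot.current_t())
E
```

```text
[412.7 365.9   4. ] 26.85 [ 0.7 -0.8  0.6]
27.25
```

View pics/p2.png

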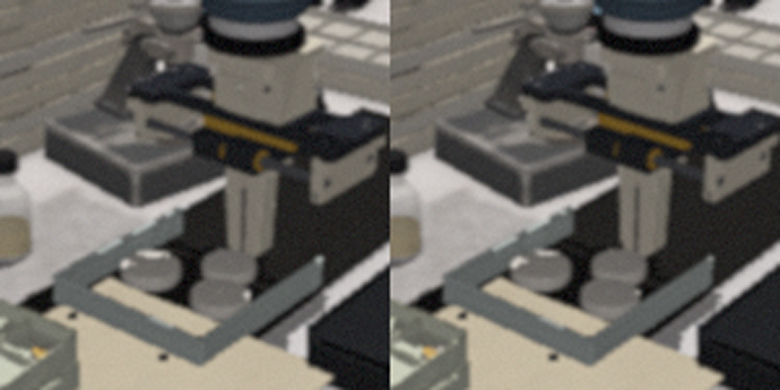

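P2 is now at full (278,252), next to P1, with no drag-back on the small retreat. I'll clear the hand and measure.

```bash
python3 - <<'E'
from h import *
np.set_printoptions(precision=1,suppress=True)
p=robot.current_tcp_pos()
robot.move_linear((p[0],p[1]-15,Z),speed=50); robot.move_linear((p[0],p[1]-15,110),speed=150)
robot.move_ptp((450,-100,200),(np.pi,0,np.pi/2))
t=cam("top"); s=cam("side")
x0,y0,x1,y1=150,186,410,274
for q in discs(t,(178,186,402,274),130,200,1500): print("top",np.round(q[:3],1),q[3],ray(t,*q[:2],12))
for thr in(150,185): 
  for q in discs(s,(215,228,312,283),thr,50,250): print("side",np.round(q[:3],1),ray(s,*q[:2],12)-[-1,2.5,0])
print(robot.current_t(),robot.current_contact_force())
cv2.imwrite("pics/t2.png",cv2.resize(t["img"][95:280,130:410],None,fx=2.8,fy=2.8,interpolation=cv2.INTER_CUBIC))
E
```

```text
top [186.8 244.9 369. ] (22.0, 19.0) [387.4 433.6  12. ]
top [208.5 232.9 375.5] (22.0, 21.0) [409.3 395.5  12. ]
top [188.1 208.4 428. ] (23.0, 22.0) [452.7 433.6  12. ]
side [227.9 278.1 137.5] [420.8 528.   12. ]
side [301.7 276.3 160. ] [321.9 443.2  12. ]
side [247.5 251.8 178.5] [453.9 434.9  12. ]
side [302.6 276.5 110. ] [320.3 442.8  12. ]
side [274.5 262.5 139.5] [388.6 435.1  12. ]
side [277.8 250.6 100. ] [410.6 395.1  12. ]
side [247.6 251.8 130. ] [453.7 434.8  12. ]
30.3333 [-0.9 -1.1  0.3]
```

View pics/t2.png

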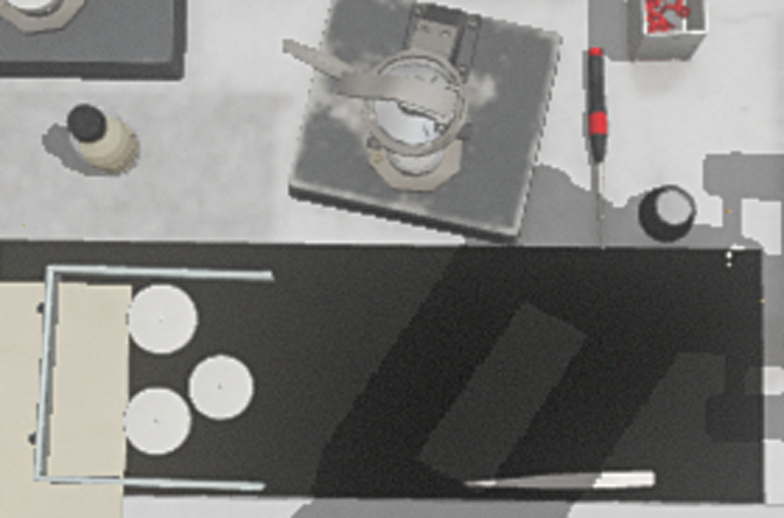

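All three pads lie flat inside the stall. P1 is at (387,434), P3 at (453,434) and P2 at (410,395), with the mouth line at y≈363, so P2 is 32 mm past it. The loupe (crop 667,212), tweezers (560,480), driver (598,140) and bottle (100,135) look unmoved, and the hand is clear.

```bash
python3 -c "
from bench import robot
print(robot.hand_in())"
```

```text
the job is handed in; nothing more can be done
None
```

I swept all three pads into the stall and handed the job in at about 30 s: in the last images they lay flat, 32 mm or more past the mouth, with the bystanders apparently unmoved and the hand clear; the hand-in call returned no verdict.

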